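# Hang up the ear defenders in the service van

### The job

Put the ear defenders away: hang them by the headband over the taller of the two bench rails, between its posts, one ear cup on each side of the bar, so that they hang straight down and clear of the bench. Let go and leave them hanging still.

Things in the scene. Friction and masses are not known exactly. Their poses are not given: they have to be found in the camera images.
- defenders_centre (a point): Rigid ear defenders, 0.2-0.33 kg, standing on the flat undersides of their two grey cups, joined by a black arched headband. Middle of the arch, half-way up, 85 mm above the undersides. z up, y cup to cup, x across the band. Overall 66 x 170 x 170 mm; clear gap between the cups' dark cushions 80 mm (y). Band 24 mm wide, 8 thick, does not flex; its underside at the crown 132 mm above the cups' undersides.
- defenders_crown (a point): Centre of the grey padded block on top of that headband, the place to take hold: 26 mm wide along x, 60 mm along y, 32 mm tall (z), clear all round. The point is 69 mm above defenders_centre, 154 mm above the undersides of the cups and 22 mm above the band's underside. Same axes as defenders_centre.
- tall_rail_mid (a point): Taller rail, fixed: level round steel bar, 20 mm diameter, 240 mm between two 16 mm posts on feet 50 x 70 mm, 8 mm high. The point is the bar's middle, on its centre line, 140 mm above the bench. x along the bar, y across, z up. With the band resting on the bar, defenders_crown is 32 mm above this point and the cups hang 18 mm off the bench.
- low_rail_mid (a point): Low rail, same make but half as high: bar 20 mm diameter, 240 mm long, centre line 70 mm above the bench, fixed; not used, too low for the ear defenders to hang clear. The point is the bar's middle; x along the bar, z up. The two rails stand left and right of the ear defenders, either one on either side.
Not all that is in view belongs to the job. What is shaped like the part that bears defenders_centre but orange is not meant.

How it is judged:
By the outcome, as a careful person would: the job done as asked, in the order asked, and still so for the second after the job is handed in, with the robot touching nothing.
It also fails if it takes over 42 s, if anything falls off the work surface, if the arm or the gripper's body presses on something with over 40 N, if the wrist force passes 120 N, or if a joint passes its speed limit or range.

### The arm

A 6-joint arm with a two-finger parallel gripper is mounted at the origin on the work surface. World frame = base frame: x ahead of the robot, y to its left, z up, the work surface at z = 0. Lengths are in mm, angles in rad, forces in N, time in s.
With the tool pointing down it reaches from about 400 to 925 mm from the base axis. Payload 12.5 kg.
Tool frame: the origin (TCP) lies midway between the tips of the shut fingers; the grasp point (between the pads) lies 19 mm behind it; z points along the fingers, y is the line along which they close (so a half turn about z gives the same grasp; the last joint's range is limited). The gripper opens to 95 mm and grips with 3 to 60 N. Pads are 20 mm wide; open, the fingers measure 119 mm over their backs; the gripper's body (75 mm by 180 mm) begins 59 mm behind the grasp point.
Start: joints at [1.238, 0.491, 1.559, -0, 1.092, -0.106], TCP at [140.519, 609.017, 214.661] pointing down, gripper open.
Joint ranges: [-3.1, 3.1], [-0.84, 2.19], [0.05, 2.79], [-1.13, 4.28], [0.06, 2.93], [-2.69, 2.69]. Speed limits (rad/s): [2.22, 2.22, 2.79, 3.14, 3.14, 3.14].

### API

Orientations are given as [roll, pitch, yaw] about the fixed x, y, z axes, in that order (R = Rz(yaw) Ry(pitch) Rx(roll)).
In Python, from cell import readout, eyes, env gives the robot as it stands.
- The arm moves only by the tool move_arm, never from a script. Its argument "plan" is a list of rows, each a list of 3 entries, a list of its own where there are three numbers: the turn, a rotation vector about the tool's x, y, z in degrees, then the shift along the tool's x, y, z in m, then the gripper command: -1 is shut, 1 is fully open, values between are in proportion. In form: [[[ax, ay, az], [x, y, z], jaw], ...]. A call has 1 to 5 rows; each row is the pose to reach, as a shift and turn from the pose commanded when the call began, along the tool's axes at that moment; what a row does not reach only later rows make up. A row lasts 1/8 s, in which the tool goes at most 62.5 mm and 10.7 degrees, less where a joint would pass 70% of its speed; a pose out of reach is approached as far as the arm can. A call with a gripper value outside its range is refused whole. The fingers move at their own pace and stop on an object; the grip force is fixed at half the most. Time passes only in rows, so rows that repeat a pose let the fingers close. It gives the time, the measured TCP pose, the force, the opening and the grip force at its end, in the units of the state.
- readout.state(): the state, without advancing time (a new reading comes with each control period).
- eyes.read_camera(name): name is "side" or "top"; returns a dict with "img" (420x560x3 uint8, red, green, blue), "K" (3x3 intrinsics, pixels), "extrinsics" (4x4, takes a point from camera to world coordinates). Camera axes: x right, y up, looking along -z (the intrinsics and any distortion apply to the point x, -y, -z); pixel columns grow to the right and rows downward; lengths in mm; the calibration is good to about 2 mm. A picture is of the moment at which its call begins. There is no depth.
- env.job_done(): hands the job in; it is judged then, once.
Trained networks look in a picture, given as the dict that the camera call returned (one of the last four; its "shot" number tells which), for a name from the list of things; names that differ only in an ending like _2 or _b are one class to them, and where a whole thing is asked for, a point or a joint stands for the part that bears it (a point fixed in the world has none). Each returns a list of dicts, best first, with "score" (0 to 1); they miss things now and then, are a little off and sometimes report something else, mostly with a low value. They report only what shows in the picture. A call takes as long as a camera call. They do not tell look-alikes from the thing itself.
- eyes.cut_out(picture, name): "mask" (420x560 bool, what is visible of it) and "uv" ([column, row] in pixels, amid what is visible of it).
The state is a dict: "t": time; "joints": joint angles; "qvel": joint speeds; "tau": joint torques, N m; "eef_pos": TCP position; "tcp_rot": TCP orientation; "ft_force": force on the tool from outside, world axes, zero at the start; "moment": the same for the moment, N m; "opening": opening from 0.0 (shut) to 1.0 (fully open); "grip_force": force on a finger pad.
Only numpy, scipy, OpenCV 4.12 (cv2) and the standard library are available. Lean on these libraries where they do the work, as an engineer would, in place of code of your own. Each camera call takes 0.05 s, during which the arm holds its last target. There are 200 camera calls.

## Working session

There is one attempt and no reset: what is moved stays moved. The work goes in short steps, Python scripts to look and compute and a tool call to move; the robot and the scene stay as the last step left them, time stands still between calls to the robot, and variables do not carry over. Pictures are saved under pics/ and viewed, at most 10 in all, crops included, and the job is handed in when it is done.

Besides the shell and the picture viewer there is one more tool, called as name(argument=value, ...) on one line, values as JSON. move_arm: Moves the arm, as the interface text tells. Its arguments: {"type":"object","properties":{"plan":{"type":"array","items":{"type":"array"}}},"required":["plan"]}

```bash
mkdir -p pics
cat > h.py <<'E'
import numpy as np, cv2
from cell import readout, eyes, env
def ray(p,uv):
    K=p["K"];E=np.array(p["extrinsics"]);d=np.array([(uv[0]-K[0][2])/K[0][0],-(uv[1]-K[1][2])/K[1][1],-1.0])
    return E[:3,3],E[:3,:3]@d
def atz(p,uv,z):
    o,d=ray(p,uv);return o+d*(z-o[2])/d[2]
def proj(p,X):
    E=np.array(p["extrinsics"]);c=E[:3,:3].T@(np.array(X,float)-E[:3,3]);K=p["K"]
    return np.array([K[0][0]*c[0]/-c[2]+K[0][2],K[1][1]*-c[1]/-c[2]+K[1][2]])
E
python3 - <<'E'
from h import *
ims=[]
for n in("top","side"):
    p=eyes.read_camera(n);print(n,p.keys(),np.round(p["extrinsics"],3).tolist(),np.round(p["K"],1).tolist())
    cv2.imwrite(f"pics/{n}0.png",p["img"][:,:,::-1])
    for k in("defenders_centre","defenders_crown","tall_rail_mid","low_rail_mid"):
        for r in eyes.cut_out(p,k):
            m=r["mask"];q=cv2.minAreaRect(np.argwhere(m)[:,::-1].astype(np.float32))
            print(k,round(r["score"],2),np.round(r["uv"],1),m.sum(),np.round(cv2.boxPoints(q)).tolist(),p["img"][m].mean(0).round())
s=readout.state();print({k:np.round(v,3) for k,v in s.items()})
E
```

```text
top dict_keys(['img', 'K', 'extrinsics', 'shot']) [[-0.09, 0.976, -0.198, 198.271], [-0.996, -0.088, 0.016, 76.236], [-0.002, 0.199, 0.98, 1383.631], [0.0, 0.0, 0.0, 1.0]] [[468.0, 0.0, 273.5], [0.0, 468.0, 208.7], [0.0, 0.0, 1.0]]
defenders_centre 0.86 [303.5 206.9] 1112 [[268.0, 211.0], [276.0, 185.0], [334.0, 204.0], [326.0, 229.0]] [40. 42. 41.]
defenders_centre 0.75 [140.7 277.6] 1238 [[113.0, 294.0], [152.0, 242.0], [176.0, 260.0], [137.0, 312.0]] [83. 49. 16.]
defenders_crown 0.93 [299.6 203.5] 1132 [[267.0, 211.0], [276.0, 185.0], [334.0, 203.0], [326.0, 229.0]] [42. 44. 42.]
defenders_crown 0.64 [141.  273.4] 1333 [[113.0, 294.0], [153.0, 242.0], [177.0, 261.0], [137.0, 313.0]] [83. 51. 18.]
tall_rail_mid 0.72 [391.8 164.9] 1391 [[352.0, 125.0], [381.0, 116.0], [410.0, 213.0], [381.0, 222.0]] [ 97. 102. 102.]
side dict_keys(['img', 'K', 'extrinsics', 'shot']) [[0.9, 0.305, -0.31, 95.538], [-0.434, 0.665, -0.607, -656.055], [0.021, 0.681, 0.732, 1004.344], [0.0, 0.0, 0.0, 1.0]] [[486.8, 0.0, 279.1], [0.0, 486.8, 204.0], [0.0, 0.0, 1.0]]
defenders_centre 0.85 [166.8 150.4] 166
[... 470 characters left out ...]
 305.4] 2548 [[317.0, 343.0], [433.0, 261.0], [458.0, 296.0], [341.0, 378.0]] [143. 143. 138.]
low_rail_mid 0.95 [264.2 172.1] 1305 [[220.0, 182.0], [311.0, 147.0], [322.0, 175.0], [230.0, 210.0]] [142. 143. 135.]
{'t': np.float64(0.5), 'joints': array([ 1.238,  0.491,  1.559,  0.   ,  1.092, -0.106]), 'qvel': array([-0.   , -0.001, -0.   , -0.   ,  0.002, -0.   ]), 'tau': array([ 0.0000e+00, -6.1205e+01, -2.5828e+01,  6.9000e-02,  4.5000e-02,
       -0.0000e+00]), 'eef_pos': array([140.532, 608.996, 214.631]), 'tcp_rot': array([3.142, 0.   , 2.915]), 'ft_force': array([0.303, 0.701, 0.559]), 'moment': array([0.014, 0.036, 0.018]), 'grip_force': np.float64(0.0), 'opening': np.float64(0.999)}
```

View pics/top0.png

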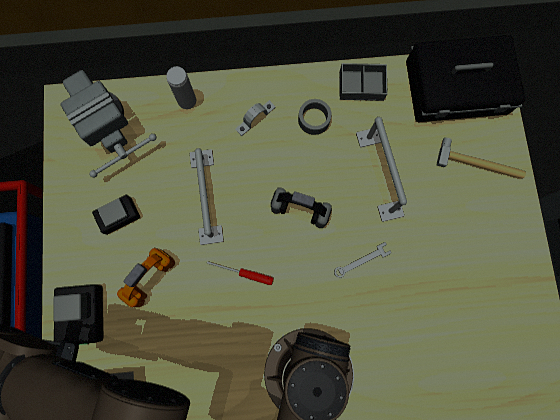

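View pics/side0.png

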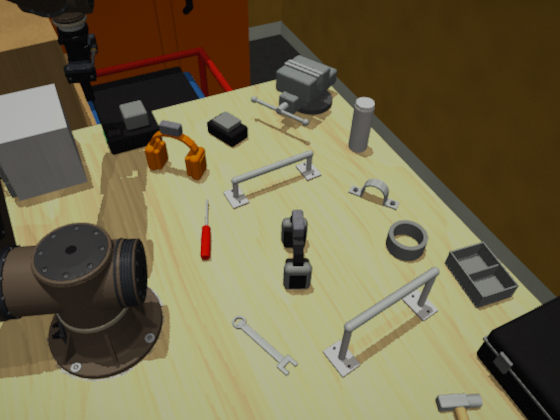

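The top view shows the black defenders at about (302,206), the orange look-alike at (145,277), the taller rail on the right at (380,122)-(402,202), and the low rail on the left at (202,155)-(210,232). In the side view the defenders are at (297,250) and the tall rail runs (350,322)-(435,275).

Run:
```python
import cv2,numpy as np
t=cv2.imread("pics/top0.png");s=cv2.imread("pics/side0.png")
def c(i,x,y,w=100,h=75):
    o=cv2.resize(i[y:y+h,x:x+w],(400,300),interpolation=cv2.INTER_CUBIC);o=np.clip(o*1.6,0,255).astype(np.uint8)
    f=400/w
    for k in range(0,w,10):
        if (x+k)%20==0: cv2.putText(o,str(x+k),(int(k*f),8),0,.3,(0,0,255));cv2.line(o,(int(k*f),0),(int(k*f),300),(0,0,255) if 0 else (120,160,120),1)
    for k in range(h):
        if (y+k)%20==0: cv2.putText(o,str(y+k),(0,int(k*f)),0,.3,(0,0,255));cv2.line(o,(0,int(k*f)),(400,int(k*f)),(120,160,120),1)
    return o
cv2.imwrite("pics/c.png",np.vstack([np.hstack([c(t,250,170),c(s,250,215)]),np.hstack([c(t,320,110,160,120),c(s,310,255,160,120)])]))
```

```text
(no output)
```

View pics/c.png

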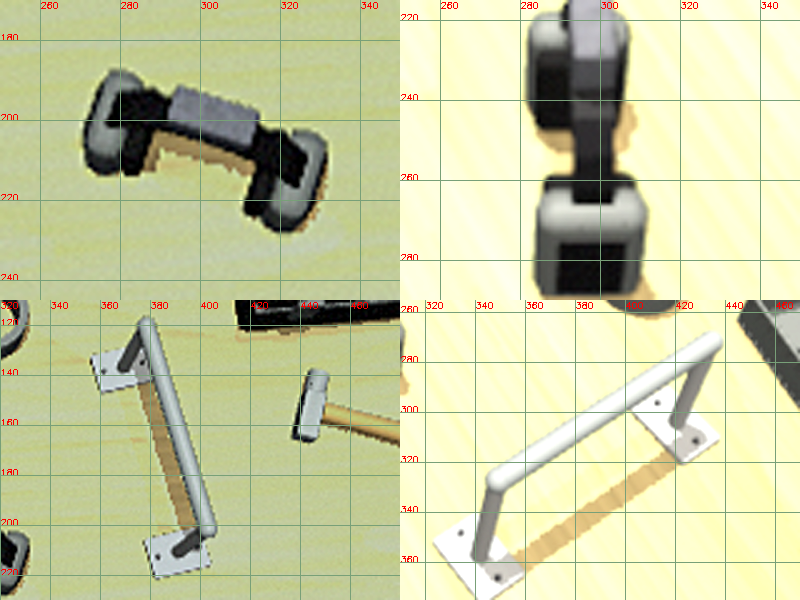

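Run:
```python
from h import *
t=eyes.read_camera("top");s=eyes.read_camera("side")
f=lambda p,u,z:np.round(atz(p,u,z),1)
cr=f(t,(303.6,198.75),170);a=f(t,(294,191.3),170);b=f(t,(315.5,198),170);a2=f(t,(291.8,199.5),170);b2=f(t,(313.3,206.3),170)
print("block top",cr,a,b,a2,b2,(a+b+a2+b2)/4,np.degrees(np.arctan2(*(b-a)[[1,0]])),np.linalg.norm(b-a),np.linalg.norm(a-a2))
c1=f(t,(276.5,200.5),60);c2=f(t,(324,216),60);print("cups",c1,c2,np.degrees(np.arctan2(*(c2-c1)[[1,0]])),np.linalg.norm(c2-c1))
for p,u,v in((t,(379,120),(403.2,200.7)),(s,(348.8,328),(435.2,272))):
    A=f(p,u,140);B=f(p,v,140);print("rail",A,B,(A+B)/2,np.linalg.norm(B-A),np.degrees(np.arctan2(*(B-A)[[1,0]])))
ims=[t["img"][:,:,::-1].copy(),s["img"][:,:,::-1].copy()]
th=np.arctan2(*(b+b2-a-a2)[[1,0]]);e=np.array([np.cos(th),np.sin(th),0]);n=np.array([-e[1],e[0],0]);C=(a+b+a2+b2)/4;C[2]=0
for p,im,(x,y) in((t,ims[0],(250,170)),(s,ims[1],(250,200))):
    P=[C+e*i*30+n*j*13+[0,0,z] for z in(138,170) for i in(-1,1) for j in(-1,1)]+[C+e*i*85+n*j*33+[0,0,0] for i in(-1,1) for j in(-1,1)]
    o=cv2.resize(im[y:y+100,x:x+100],(400,400),interpolation=cv2.INTER_CUBIC);o=np.clip(o*1.6,0,255).astype(np.uint8)
    for X in P:
        u=proj(p,X);cv2.circle(o,tuple(int(q) for q in ((u-[x,y])*4+2)),3,(0,0,255),-1)
    ims.append(o)
cv2.imwrite("pics/d.png",np.hstack(ims[2:]))
```

```text
block top [463.3 -25.9 170. ] [485.9  -2.5 170. ] [462.5 -57.7 170. ] [464.1   5.5 170. ] [440.6 -49.4 170. ] [463.275 -26.025 170.   ] -112.97272133082865 59.95498311233187 23.221541723150036
cups [489.3  43.5  60. ] [431.5 -88.4  60. ] -113.66355015971409 144.00850669318118
rail [ 677.  -263.5  140. ] [ 440.  -297.7  140. ] [ 558.5 -280.6  140. ] 239.45488092749332 -171.78868468887484
rail [ 441.  -296.3  140. ] [ 681. -261.  140.] [ 561.   -278.65  140.  ] 242.58213042184292 8.367260700401623
```

View pics/d.png

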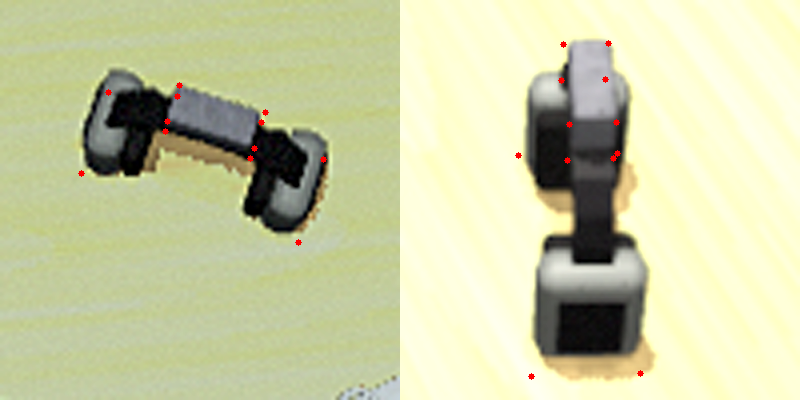

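Left panel: the projected block corners fit the block at about (214,115). In the right panel they sit about 1 image pixel left of it. So crown ≈ (464,-26.5,154), cup axis at 66.7°, and rail mid ≈ (560,-279.6,140), bar at 8.2°. The bar length measures 239 and 243 mm, against 240 given. Now I'll move.

```bash
cat >> h.py <<'E'
from scipy.spatial.transform import Rotation as Ro
def go(pos,yaw):
    s=readout.state();R=Ro.from_euler("xyz",s["tcp_rot"]);G=Ro.from_euler("xyz",[180,0,yaw],degrees=True)
    print("at",np.round(s["eef_pos"],1),np.round(np.degrees(s["tcp_rot"]),2),"t",s["t"],"turn",np.round((R.inv()*G).as_rotvec(degrees=True),2),"shift",np.round(R.inv().apply(np.array(pos)-s["eef_pos"])/1000,4))
E
python3 -c "
from h import *
go([450,300,270],117)"
```

```text
at [140.5 609.  214.7] [179.99   0.   167.01] t 0.6 turn [ 1.000e-02 -0.000e+00  5.001e+01] shift [-0.371  -0.2315 -0.0553]
```

move_arm(plan=[[[0,0,10],[-0.05,-0.03,-0.02],1],[[0,0,20],[-0.1,-0.063,-0.04],1],[[0,0,30],[-0.15,-0.095,-0.055],1],[[0,0,40],[-0.2,-0.125,-0.055],1],[[0,0,50],[-0.25,-0.155,-0.055],1]])

```text
t: 1.23
eef_pos: [350.4, 400.4, 270.1]
tcp_rot: [3.141, -0.0, 2.037]
ft_force: [-0.1, 0.8, -0.5]
opening: 0.999
grip_force: 0.0
```

```bash
python3 -c "
from h import *
go([464,-26.5,260],66.7);go([455,150,265],90)"
```

```text
at [350.4 400.4 270.1] [ 1.7994e+02 -2.0000e-02  1.1668e+02] t 1.225 turn [ 4.000e-02 -4.000e-02  4.998e+01] shift [-0.4324 -0.0902  0.0099]
at [350.4 400.4 270.1] [ 1.7994e+02 -2.0000e-02  1.1668e+02] t 1.225 turn [ 0.05 -0.03 26.68] shift [-0.2707 -0.019   0.005 ]
```

move_arm(plan=[[[0,0,10],[-0.055,-0.011,0],1],[[0,0,20],[-0.11,-0.022,0],1],[[0,0,30],[-0.165,-0.034,0],1],[[0,0,40],[-0.22,-0.045,0],1],[[0,0,50],[-0.275,-0.057,0],1]])

```text
t: 1.85
eef_pos: [423.6, 129.1, 269.9]
tcp_rot: [3.141, -0.001, 1.164]
ft_force: [0.5, 0.5, 1.1]
opening: 0.998
grip_force: 0.0
```

```bash
python3 -c "
from h import *
go([464,-26.5,240],66.7)"
```

```text
at [423.6 129.1 269.9] [ 1.7996e+02 -3.0000e-02  6.6680e+01] t 1.85 turn [ 0.04 -0.03 -0.02] shift [-0.127   0.0987  0.0299]
```

move_arm(plan=[[[0,0,0],[-0.04,0.03,0.005],1],[[0,0,0],[-0.08,0.062,0.015],1],[[0,0,0],[-0.115,0.09,0.025],1],[[0,0,0],[-0.127,0.0987,0.03],1],[[0,0,0],[-0.127,0.0987,0.03],1]])

```text
t: 2.48
eef_pos: [464.5, -24.8, 239.4]
tcp_rot: [-3.141, -0.0, 1.168]
ft_force: [0.2, 0.4, 0.0]
opening: 0.999
grip_force: 0.0
```

Run:
```python
from h import *
go([464,-26.5,140],66.7)
t=eyes.read_camera("top");s=eyes.read_camera("side")
o=[]
for p,(x,y) in((t,(240,130)),(s,(230,130))):
    o.append(cv2.resize(np.clip(p["img"][y:y+150,x:x+130,::-1]*1.6,0,255).astype(np.uint8),(390,450),interpolation=cv2.INTER_CUBIC))
cv2.imwrite("pics/e.png",np.hstack(o))
```

```text
at [464.5 -24.8 239.4] [-179.95   -0.     66.92] t 2.475 turn [-0.05 -0.    0.22] shift [-0.0017  0.0003  0.0994]
```

View pics/e.png

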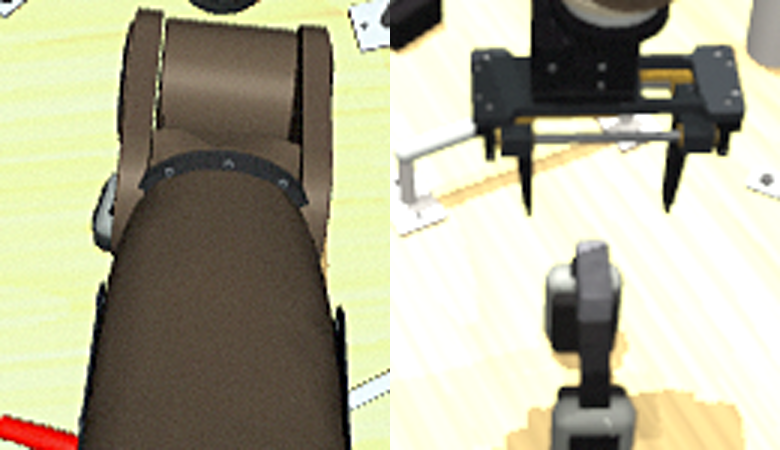

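The top view is hidden by the arm. In the side view (right panel) the fingertips are at (530,210) and (668,210), straddling the block at (592,255) evenly. I'll descend and close.

move_arm(plan=[[[0,0,0],[-0.001,0,0.04],1],[[0,0,0],[-0.001,0,0.075],1],[[0,0,0],[-0.001,0,0.1],1],[[0,0,0],[-0.001,0,0.1],1],[[0,0,0],[-0.001,0,0.1],1]])

```text
t: 3.2
eef_pos: [464.7, -24.9, 140.7]
tcp_rot: [3.14, -0.0, 1.171]
ft_force: [-0.1, -0.3, -0.4]
opening: 0.998
grip_force: 0.0
```

move_arm(plan=[[[0,0,0],[0,0,0],-1],[[0,0,0],[0,0,0],-1],[[0,0,0],[0,0,0],-1],[[0,0,0],[0,0,0],-1],[[0,0,0],[0,0,0],-1]])

```text
t: 3.82
eef_pos: [464.2, -25.5, 139.6]
tcp_rot: [-3.142, -0.0, 1.169]
ft_force: [-0.3, -0.2, -0.3]
opening: 0.532
grip_force: 0.0
```

Run:
```python
from h import *
go([464,-26.5,250],66.7)
s=readout.state();print(s["opening"]*95,s["grip_force"],s["ft_force"])
```

```text
at [464.2 -25.5 139.6] [-1.8e+02 -1.0e-02  6.7e+01] t 3.825 turn [-0.   -0.01  0.3 ] shift [-0.001   0.0002 -0.1104]
50.500918331798665 0.0 [-0.28962549 -0.24068674 -0.29807002]
```

move_arm(plan=[[[0,0,0],[0,0,0],-1],[[0,0,0],[0,0,0],-1],[[0,0,0],[0,0,0],-1],[[0,0,0],[0,0,0],-1],[[0,0,0],[0,0,0],-1]])

```text
t: 4.45
eef_pos: [464.2, -25.5, 139.5]
tcp_rot: [-3.141, -0.0, 1.17]
ft_force: [0.7, -0.5, -2.5]
opening: 0.269
grip_force: 30.0
```

move_arm(plan=[[[0,0,0],[0,0,0],-1],[[0,0,0],[0,0,-0.02],-1],[[0,0,0],[0,0,-0.05],-1],[[0,0,0],[0,0,-0.08],-1],[[0,0,0],[0,0,-0.1],-1]])

```text
t: 5.08
eef_pos: [464.2, -25.5, 240.8]
tcp_rot: [3.141, -0.0, 1.169]
ft_force: [-0.5, -0.2, -3.0]
opening: 0.276
grip_force: 30.0
```

Run:
```python
from h import *
s=readout.state();print(s["opening"]*95,s["grip_force"],s["ft_force"])
go([464,-26.5,330],98.2)
p=eyes.read_camera("side")
cv2.imwrite("pics/f.png",cv2.resize(np.clip(p["img"][80:280,200:400,::-1]*1.6,0,255).astype(np.uint8),(600,600),interpolation=cv2.INTER_CUBIC))
```

```text
26.24824032923586 29.961008727550507 [-0.50268655 -0.17947229 -2.98672005]
at [464.2 -25.5 240.8] [ 1.7996e+02 -1.0000e-02  6.7000e+01] t 5.075 turn [  0.04  -0.   -31.2 ] shift [-0.0009  0.0003 -0.0892]
```

View pics/f.png

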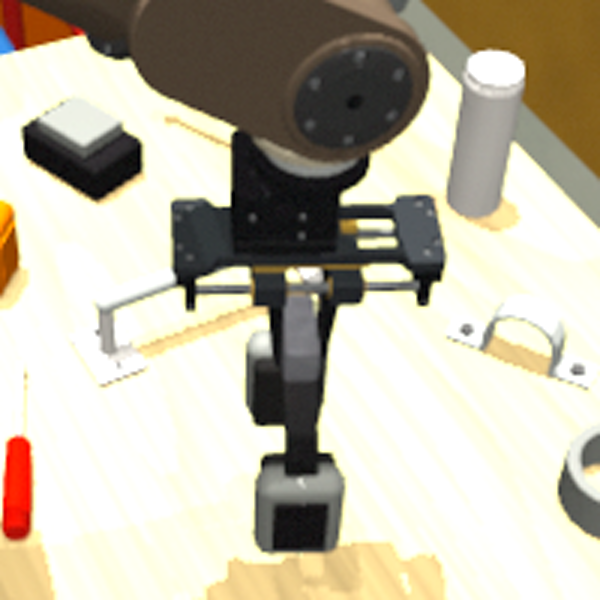

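Held upright at (300,330) in the crop, with opening 26.2 mm matching the 26 mm block. I'll lift, turn and carry it over the rail.

move_arm(plan=[[[0,0,0],[0,0,-0.03],-1],[[0,0,-4],[0,0,-0.065],-1],[[0,0,-9],[0,0,-0.09],-1],[[0,0,-15],[-0.02,0.02,-0.09],-1],[[0,0,-21],[-0.05,0.048,-0.09],-1]])

```text
t: 5.75
eef_pos: [488.9, -90.4, 329.3]
tcp_rot: [3.142, -0.0, 1.541]
ft_force: [0.1, 0.4, -2.7]
opening: 0.273
grip_force: 30.0
```

```bash
python3 -c "
from h import *
go([560,-279.6,330],98.2)"
```

```text
at [488.9 -90.4 329.3] [ 1.80e+02 -1.00e-02  8.83e+01] t 5.75 turn [ 0.   -0.01 -9.9 ] shift [-0.187   0.0767 -0.0007]
```

move_arm(plan=[[[0,0,-4],[-0.045,0.018,0],-1],[[0,0,-7],[-0.09,0.037,0],-1],[[0,0,-9],[-0.135,0.055,0],-1],[[0,0,-9.9],[-0.17,0.07,0],-1],[[0,0,-9.9],[-0.187,0.0767,0],-1]])

```text
t: 6.38
eef_pos: [559.1, -281.5, 328.0]
tcp_rot: [-3.14, -0.001, 1.707]
ft_force: [0.8, 0.5, -2.0]
opening: 0.274
grip_force: 30.0
```

move_arm(plan=[[[0,0,0],[0,0,0],-1],[[0,0,0],[0,0,0],-1],[[0,0,0],[0,0,0],-1]])

```text
t: 6.75
eef_pos: [558.9, -278.8, 330.0]
tcp_rot: [3.141, 0.0, 1.71]
ft_force: [0.0, -0.7, -2.8]
opening: 0.27
grip_force: 30.0
```

Run:
```python
from h import *
go([560,-279.6,158],98.2)
o=[]
for n,(x,y) in(("top",(300,100)),("side",(310,190))):
    p=eyes.read_camera(n);im=np.clip(p["img"][:,:,::-1]*1.6,0,255).astype(np.uint8)
    o.append(cv2.resize(im[y:y+200,x:x+133],(400,600),interpolation=cv2.INTER_CUBIC))
cv2.imwrite("pics/g.png",np.hstack(o))
```

```text
at [ 558.9 -278.8  330. ] [179.98   0.    97.96] t 6.75 turn [ 0.02  0.   -0.24] shift [-0.001   0.0009  0.172 ]
```

View pics/g.png

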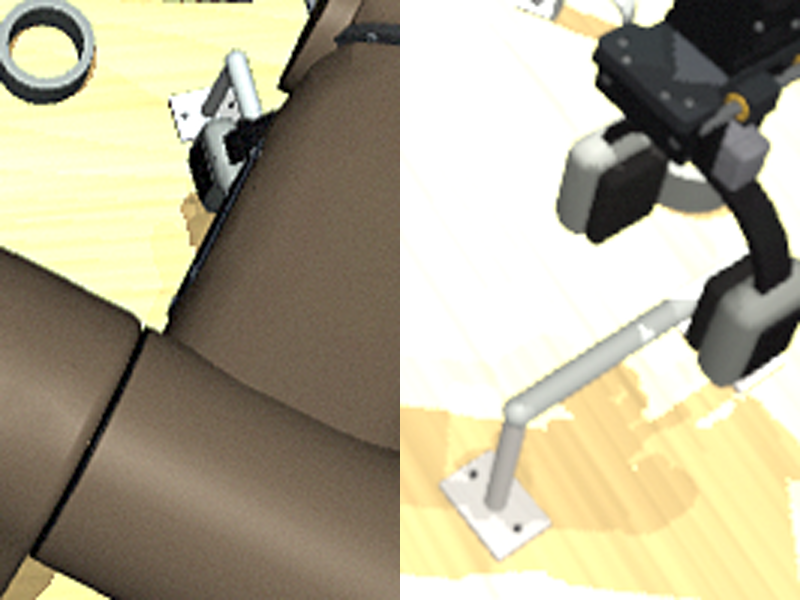

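The cups straddle the bar: in the side panel they are at (615,185) and (745,320), with the bar passing between them. I'll lower it.

move_arm(plan=[[[0,0,0],[-0.001,0.001,0.04],-1],[[0,0,0],[-0.001,0.001,0.08],-1],[[0,0,0],[-0.001,0.001,0.12],-1],[[0,0,0],[-0.001,0.001,0.145],-1],[[0,0,0],[-0.001,0.001,0.16],-1]])

```text
t: 7.48
eef_pos: [560.0, -280.2, 168.6]
tcp_rot: [-3.141, -0.001, 1.709]
ft_force: [-0.0, 0.4, -2.3]
opening: 0.272
grip_force: 30.0
```

move_arm(plan=[[[0,0,0],[0,0,0],-1],[[0,0,0],[0,0,0.004],-1],[[0,0,0],[0,0,0.007],-1],[[0,0,0],[0,0,0.008],-1],[[0,0,0],[0,0,0.008],-1]])

```text
t: 8.1
eef_pos: [560.2, -280.7, 161.8]
tcp_rot: [3.141, 0.0, 1.709]
ft_force: [-0.9, -0.2, -3.5]
opening: 0.273
grip_force: 30.0
```

Run:
```python
from h import *
go([560,-279.6,158],98.2)
p=eyes.read_camera("side");im=np.clip(p["img"][:,:,::-1]*1.6,0,255).astype(np.uint8)
cv2.imwrite("pics/i.png",cv2.resize(im[190:390,310:510],(600,600),interpolation=cv2.INTER_CUBIC))
```

```text
at [ 560.2 -280.7  161.8] [1.7998e+02 1.0000e-02 9.7910e+01] t 8.1 turn [ 0.02  0.01 -0.29] shift [ 0.0011 -0.      0.0038]
```

View pics/i.png

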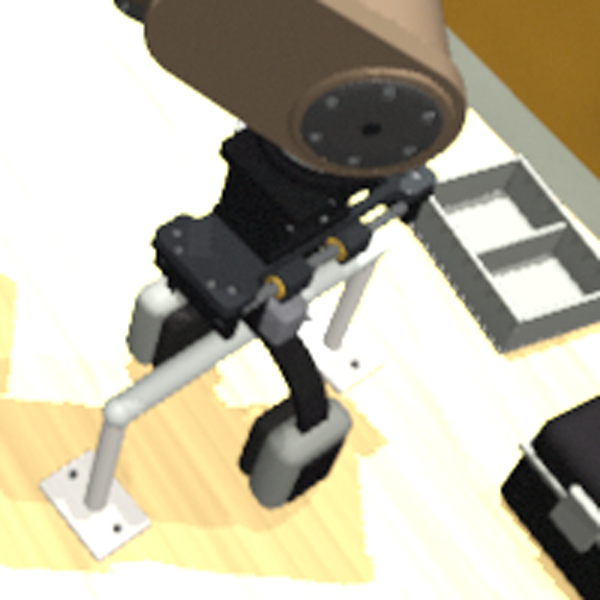

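The bar passes between the cups at about (240,340) in the crop. There is no contact yet, so I'll continue gently.

move_arm(plan=[[[0,0,0],[0.001,0,0.001],-1],[[0,0,0],[0.001,0,0.002],-1],[[0,0,0],[0.001,0,0.003],-1],[[0,0,0],[0.001,0,0.003],-1]])

```text
t: 8.65
eef_pos: [560.0, -279.7, 158.5]
tcp_rot: [-3.141, -0.0, 1.709]
ft_force: [0.2, -0.3, -2.9]
opening: 0.27
grip_force: 30.0
```

move_arm(plan=[[[0,0,0],[0,0,0.0005],-1],[[0,0,0],[0,0,0.001],-1],[[0,0,0],[0,0,0.001],-1]])

```text
t: 9.02
eef_pos: [560.0, -279.7, 157.7]
tcp_rot: [3.141, -0.0, 1.709]
ft_force: [0.4, 0.8, -1.4]
opening: 0.272
grip_force: 30.0
```

move_arm(plan=[[[0,0,0],[0,0,0.0005],-1],[[0,0,0],[0,0,0.0005],-1],[[0,0,0],[0,0,0.0005],-1]])

```text
t: 9.4
eef_pos: [560.0, -279.7, 157.5]
tcp_rot: [3.141, 0.0, 1.709]
ft_force: [-1.5, 0.9, 6.3]
opening: 0.274
grip_force: 30.0
```

Contact at 157.5, 9 N, as expected. I'll release.

move_arm(plan=[[[0,0,0],[0,0,0],-0.35],[[0,0,0],[0,0,0],-0.3],[[0,0,0],[0,0,0],-0.2],[[0,0,0],[0,0,0],0],[[0,0,0],[0,0,0],0.2]])

```text
t: 10.02
eef_pos: [560.0, -279.7, 157.1]
tcp_rot: [3.142, -0.0, 1.709]
ft_force: [1.3, 0.3, 0.3]
opening: 0.551
grip_force: 0.0
```

move_arm(plan=[[[0,0,0],[0,0,0],0.4],[[0,0,0],[0,0,0],0.4],[[0,0,0],[0,0,0],0.4],[[0,0,0],[0,0,0],0.4],[[0,0,0],[0,0,0],0.4]])

```text
t: 10.65
eef_pos: [560.0, -279.7, 157.1]
tcp_rot: [3.142, -0.0, 1.709]
ft_force: [1.0, -1.1, 0.1]
opening: 0.701
grip_force: 0.0
```

move_arm(plan=[[[0,0,0],[0,0,-0.02],0.4],[[0,0,0],[0,0,-0.05],0.4],[[0,0,0],[0,0,-0.09],0.4],[[0,0,0],[0,0,-0.13],0.4],[[0,0,0],[0,0,-0.16],0.4]])

```text
t: 11.28
eef_pos: [560.0, -279.7, 319.0]
tcp_rot: [3.141, 0.001, 1.709]
ft_force: [-0.2, -0.8, 0.2]
opening: 0.702
grip_force: 0.0
```

move_arm(plan=[[[0,0,0],[0.04,0,-0.01],0.4],[[0,0,0],[0.08,0,-0.01],0.4],[[0,0,0],[0.12,0,-0.01],0.4],[[0,0,0],[0.16,0,-0.01],0.4],[[0,0,0],[0.2,0,-0.01],0.4]])

```text
t: 11.9
eef_pos: [532.1, -80.4, 327.2]
tcp_rot: [3.141, 0.0, 1.709]
ft_force: [0.4, -0.5, 0.3]
opening: 0.699
grip_force: 0.0
```

Run:
```python
from h import *
o=[];t=[]
for n,(x,y) in(("top",(320,90)),("side",(310,190))):
    p=eyes.read_camera(n);im=np.clip(p["img"][:,:,::-1]*1.6,0,255).astype(np.uint8)
    o.append(cv2.resize(im[y:y+200,x:x+133],(400,600),interpolation=cv2.INTER_CUBIC))
cv2.imwrite("pics/j.png",np.hstack(o))
a=p["img"].astype(int)
for _ in range(6): b=eyes.read_camera("side")["img"].astype(int)
print(abs(a-b)[250:360,360:450].mean(), abs(a-b)[350:420,200:290].mean())
s=readout.state();print(s["eef_pos"],s["opening"],s["ft_force"],s["t"])
```

```text
0.877003367003367 0.7066137566137566
[532.60099825 -82.54760186 326.93416525] 0.7006285892419738 [0.15583351 0.0644766  0.01072537] 12.3
```

View pics/j.png

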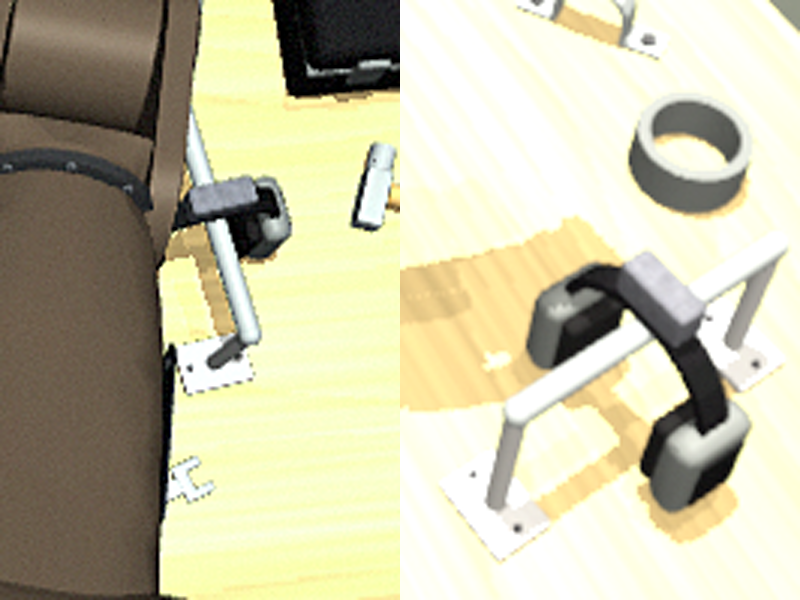

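They hang on the bar at about (665,295) in the side panel, with one cup each side at (570,325) and (695,455), clear of the bench. I'll let any swing settle, then check.

move_arm(plan=[[[0,0,0],[0.0,0,0],0.4],[[0,0,0],[0,0,0],0.4],[[0,0,0],[0,0,0],0.4],[[0,0,0],[0,0,0],0.4],[[0,0,0],[0,0,0],0.4]])

```text
t: 12.92
eef_pos: [532.5, -81.6, 327.1]
tcp_rot: [3.142, -0.0, 1.709]
ft_force: [0.3, 0.0, -0.7]
opening: 0.701
grip_force: 0.0
```

move_arm(plan=[[[0,0,0],[0.0,0,0],0.4],[[0,0,0],[0,0,0],0.4],[[0,0,0],[0,0,0],0.4],[[0,0,0],[0,0,0],0.4],[[0,0,0],[0,0,0],0.4]])

```text
t: 13.55
eef_pos: [532.5, -81.6, 327.1]
tcp_rot: [3.142, -0.0, 1.709]
ft_force: [0.1, 0.5, 0.5]
opening: 0.697
grip_force: 0.0
```

Run:
```python
from h import *
F=[eyes.read_camera("side") for _ in range(16)]
I=[f["img"].astype(int) for f in F]
print([round(abs(i-I[0])[250:360,350:440].mean(),2) for i in I[1:]],[round(abs(i-I[0])[350:420,200:290].mean(),2) for i in I[1::5]])
r=eyes.cut_out(F[-1],"defenders_centre");print([(round(q["score"],2),q["uv"]) for q in r])
# expected block corners when hanging straight (order mid-edge) vs look
im=np.clip(F[-1]["img"][190:390,310:510,::-1]*1.6,0,255).astype(np.uint8);o=cv2.resize(im,(600,600),interpolation=cv2.INTER_CUBIC)
C=np.array([560,-279.6,172.]);a=np.radians(97.9);y=np.array([np.cos(a),np.sin(a),0]);x=np.array([y[1],-y[0],0])
P=[C+x*13*i+y*30*j+[0,0,16*k] for i in(-1,1) for j in(-1,1) for k in(-1,1)]+[C+y*85*j+[0,0,-154+z] for j in(-1,1) for z in(0,60)]
for X in P: cv2.circle(o,tuple(int(q) for q in (proj(F[-1],X)-[310,190])*3+1),3,(0,0,255),-1)
cv2.imwrite("pics/k.png",o)
```

```text
[np.float64(0.43), np.float64(0.42), np.float64(0.42), np.float64(0.43), np.float64(0.42), np.float64(0.43), np.float64(0.43), np.float64(0.43), np.float64(0.43), np.float64(0.43), np.float64(0.42), np.float64(0.42), np.float64(0.43), np.float64(0.42), np.float64(0.43)] [np.float64(0.25), np.float64(0.26), np.float64(0.27)]
[(0.67, [398.8, 305.1]), (0.63, [165.0, 150.0])]
```

View pics/k.png

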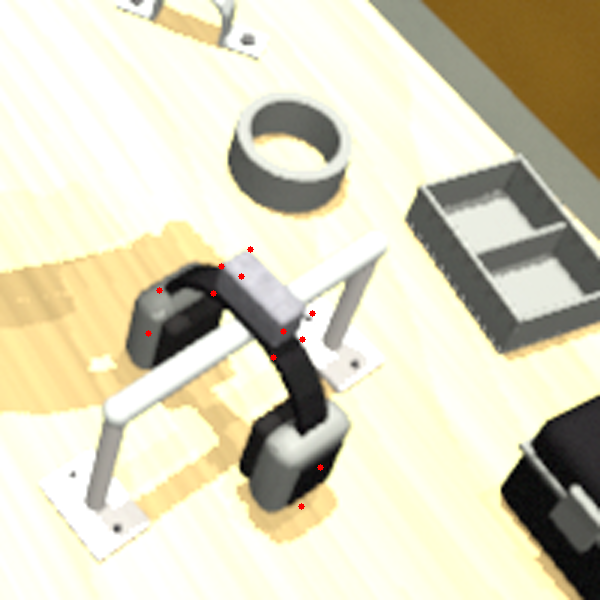

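The overlay shows the block within a few pixels of where it should be for straight hanging, at (220-312, 250-330). The small remaining tilt is about 3°. The frames are identical apart from noise, so it is still, and the robot is well clear. I'm handing it in.

```bash
python3 -c "
from h import *
print(env.job_done())"
```

```text
the job is handed in; nothing more can be done
None
```

I hung the ear defenders by the headband over the taller rail, one cup on each side of the bar, clear of the bench and still (about 3° off straight by eye), with the gripper well away, and handed the job in at about 14 s; no verdict was returned.

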